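Clamp a moulded cover in its sloped jig

ROBOT

A 7-joint arm with a two-finger parallel gripper is mounted at the origin on the work surface. World frame = base frame: x ahead of the robot, y to its left, z up, the work surface at z = 0. Lengths are in m, angles in degrees, forces in N, time in s.
With the tool pointing down it reaches from about 0.425 to 0.8 m from the base axis. Payload 8.3 kg.
Tool frame: the origin (TCP) lies at the very end of the fingers, on their centre line; the grasp point (between the pads) lies 19 mm behind it; z points along the fingers, y is the line along which they close (so a half turn about z gives the same grasp; the last joint's range is limited). The gripper opens to 85 mm and grips with 20 to 120 N. Pads are 22 mm wide; open, the fingers measure 114 mm over their backs; the gripper's body (76 mm by 85 mm) begins 54 mm behind the grasp point. The pads swing forward as they close: fully open they stand 13 mm farther back than shut.
Start: joints at [-77.458, 21.967, 0.94, 78.501, -0.361, 79.538, -2.664], TCP at [0.174, 0.6, 0.231] pointing down, gripper open.
Joint ranges: [-169.22, 169.22], [-14.56, 117.87], [-87.37, 89.26], [10.42, 133.3], [-82.24, 262.24], [0.94, 117.77], [-172.7, 172.7]. Speed limits (degrees/s): [136.94, 136.94, 172.46, 172.46, 180, 180, 180].

INTERFACE

Orientations are given as [roll, pitch, yaw] about the fixed x, y, z axes, in that order (R = Rz(yaw) Ry(pitch) Rx(roll)).
In Python, from rig import read_state, capture, get_calibration, finish_job, find_in, pinpoint gives the robot as it stands.
- The arm moves only by the tool step_arm, never from a script. Its argument "commands" is a list of rows, each a list of 7 numbers: the shift along the tool's x, y, z as a fraction of full scale, then the turn, a rotation vector about the tool's x, y, z as a fraction of full scale, then the opening, from -1 (shut) to 1 (fully open). A call has 1 to 10 rows; each row is the pose to reach, as a shift and turn from the pose commanded when the call began, along the tool's axes at that moment; what a row does not reach only later rows make up. Full scale, the value 1, is 40 cm for a shift and 45 degrees for a turn. A row lasts 1/8 s, in which the tool goes at most 62.5 mm and 10.7 degrees, less where a joint would pass 70% of its speed; a pose out of reach is approached as far as the arm can. A call with a number of a shift or a turn outside -1 to 1 is refused whole. A call with a gripper value outside its range is refused whole. The fingers move at their own pace and stop on an object; the grip force is fixed at half the most. Time passes only in rows, so rows that repeat a pose let the fingers close. It gives the time, the measured TCP pose, the force, the opening and the grip force at its end, in the units of the state.
- read_state(): the state, without advancing time (a new reading comes with each control period).
- capture(name): name is "scene" or "top" or "wrist"; returns (picture, depth): 384x512x3 uint8, red, green, blue; 384x512 float32, m along the optical axis (not along the pixel's ray), 0 where there is no reading.
- get_calibration(name): a dict with "K" (3x3 intrinsics, pixels), "R" (3x3) and "t" (3): a world point X has camera coordinates R X + t; the wrist camera has in their place "mount" (4x4, takes a point from camera to tool coordinates, whose origin is the TCP and whose axes are the flange's). Camera axes: x right, y down, z forward; pixel columns grow to the right and rows downward; lengths in m; the calibration is good to about 2 mm. A picture is of the moment at which its call begins: read the wrist's pose just before it. get_calibration takes no time and is no camera call.
- finish_job(): hands the job in; it is judged then, once.
Trained networks look in the newest picture that a camera, given by its name, has taken for a name from the list of things; names that differ only in an ending like _2 or _b are one class to them, and where a whole thing is asked for, a point or a joint stands for the part that bears it (a point fixed in the world has none). Each returns a list of dicts, best first, with "conf" (0 to 1); they miss things now and then, are a little off and sometimes report something else, mostly with a low value. They report only what shows in the picture. A call takes as long as a camera call.
- find_in(camera, query): "centre" ([x, y, z] in m, in world coordinates, good to about 4 mm: the middle of the surface that is visible of it).
- pinpoint(camera, query): "centre" ([x, y, z] in m, in world coordinates, good to about 4 mm: a listed point, or the origin of a listed thing).
The state is a dict: "clock": time; "joint_positions": joint angles; "joint_velocities": joint speeds; "joint_efforts": joint torques, N m; "eef_pos": TCP position; "ee_rot": TCP orientation; "wrist_force": force on the tool from outside, world axes, zero at the start; "torque": the same for the moment, N m; "width": finger opening in m; "gripper_force": force on a finger pad.
Only numpy, scipy, OpenCV 4.12 (cv2) and the standard library are available. Lean on these libraries where they do the work, as an engineer would, in place of code of your own. Each camera call takes 0.05 s, during which the arm holds its last target. There are 200 camera calls.

TASK

Swing the steel clamp arm of the sloped jig round over the white panel of the brown-framed cover, all the way to its stop, then screw the black knob clockwise, regripping as often as needed, until it is fully home on the arm and its rubber foot presses the cover down. Leave the cover lying in its nest and the other things on the bench where they are, and let go.

Things in the scene. Friction and masses are not known exactly. Their poses are not given: they have to be found in the camera images.
- jig: Fixed jig, origin under its middle on the bench; x points to the high side of its slope. Its aluminium plate, 295 mm wide and 250 mm up the slope, is tilted 30 degrees to face the robot; its top face passes 100 mm straight above this origin. Position varies over some 20 cm, yaw by 0.3 rad.
- pivot (a point): Point on the clamp arm's swing axis, level with the plate's top face. Its axes turn with the arm: z is the plate's upward normal, parallel to the screw; x runs along the arm to the screw axis, which is at x = 100 mm, y = 0. A bolt head 20 mm across tops the pivot, 66 mm above the plate.
- clamp_arm (a joint): Swing of the arm, rad: 0 parked, pointing up the slope; grows clockwise seen from above the plate; 1.6 = fixed stop, level across the slope, screw over the white panel. Starts at 0 to 0.4. Stiff, stays where left; 4 N at the screw moves it. Steel bar 28 mm wide, from x = -16 to 116 mm of the pivot, underside 45 and top 59 mm above the plate.
- knob_grip (a point): Centre, half-way up, of the black ribbed knob on the screw: 38 mm diameter, 30 mm high, above a 20 mm wide collar. z is the screw axis, away from the plate; x, y turn with the knob. Fully home it is 85 mm above the plate; it starts 12 to 15 mm higher. Clockwise seen from above lowers it 8 mm a turn; 1.5 to 1.9 turns to home. Takes 0.06 N m; at home a hard stop: torque climbs until the fingers slip.
- foot_face (a point): Centre of the underside of the screw's sprung rubber foot, 26 mm diameter, coaxial with the knob below the arm. It starts at least 4 mm above the cover's rim, comes down with the screw and meets the white panel half a turn before home; then its spring gives, to about 14 N at home.
- foot: The same rubber foot (origin as point foot_face, z up along the screw axis).
- cover_center (a point): Centre of the loose cover lying on the sloped plate against a low ledge and between short pins: brown rounded frame 190 mm (x, up the slope) by 170 mm (y), 18 mm thick, filled with a white panel whose top is 14 mm above the plate. z is the plate's normal. 0.28 to 0.56 kg.
- cover: The same cover; origin at the centre of its underside, on the plate.
- tray: Bystander: loose open blue tray of screws, 150 x 110 x 35 mm, origin under its centre.
- stack: Bystander: loose stack of brown frames, about 200 x 180 x 108 mm, origin under its centre.
- tape: Bystander: loose roll of brown tape lying flat, 84 mm across, 30 mm high, origin under its centre.

How it is judged (in metres and radians):
On the way:
1. the clamp arm is swung over the cover to its stop, the screw still raised (value of joint clamp_arm above 1.5 rad and z of knob_grip in the frame of pivot above 0.092 m), for 0.2 s.
At the end, for the whole second after the job is handed in: The clamp arm is at its stop (within 0.1 rad), the knob is screwed home (within 1.5 mm, about a fifth of a turn), the foot presses on the cover with more than 5 N, and the cover is at rest within 12 mm of where it lay (value of joint clamp_arm above 1.5 rad and z of knob_grip in the frame of pivot below 0.0865 m and contact force between foot and cover above 5 N and distance of cover_center from where it was at the start of the episode below 0.012 m and linear speed of cover below 0.02 m/s); the robot touches nothing.
It fails at once if the cover is pushed out of its place in the nest (30 mm) (distance of cover_center from where it was at the start of the episode above 0.03 m).
It fails at once if a bystander is shifted by more than 30 mm (distance of any of tray, stack, tape from where it was at the start of the episode above 0.03 m).
It also fails if it takes over 72 s, if anything falls off the work surface, if the arm or the gripper's body presses on something with over 40 N, if the wrist force passes 120 N, or if a joint passes its speed limit or range.

## Working session

There is one attempt and no reset: what is moved stays moved. The work goes in short steps, Python scripts to look and compute and a tool call to move; the robot and the scene stay as the last step left them, time stands still between calls to the robot, and variables do not carry over. Pictures are saved under pics/ and viewed, at most 10 in all, crops included, and the job is handed in when it is done.

Besides the shell and the picture viewer there is one more tool, called after "Request:" in YAML: its name, and indented under it one key for each argument. step_arm: Moves the arm, as the interface text tells. Shift numbers are shares of 40 cm and turn numbers shares of 45 degrees, none past 1 either way. Its arguments: {"type":"object","properties":{"commands":{"type":"array"}},"required":["commands"]}

```bash
mkdir -p pics; ls; python3 - <<'E'
from rig import *
import cv2
for c in ("scene","top"):
    p,d=capture(c); cv2.imwrite(f"pics/{c}0.png",p[:,:,::-1])
    for q in ("jig","pivot","knob_grip","cover_center","foot_face","tray","stack","tape"):
        r=pinpoint(c,q); print(c,q,[(x["conf"],x["centre"]) for x in r[:1]])
print(read_state())
E
```

```text
pics
scene jig [(0.58, [0.5634, -0.0869, 0.1124])]
scene pivot [(0.78, [0.5845, 0.0455, 0.1016])]
scene knob_grip [(0.45, [0.6249, 0.0302, 0.2335])]
scene cover_center [(0.71, [0.5406, 0.4079, -0.0014])]
scene foot_face [(0.54, [0.6642, 0.027, 0.1756])]
scene tray [(0.96, [0.5011, -0.4206, 0.0036])]
scene stack [(0.86, [0.5387, 0.4073, 0.0033])]
scene tape [(0.56, [0.3476, 0.3205, -0.002])]
top jig []
top pivot []
top knob_grip [(0.62, [0.6222, 0.0318, 0.2371])]
top cover_center [(0.94, [0.5644, -0.0819, 0.1047])]
top foot_face []
top tray [(0.96, [0.5049, -0.4273, -0.0012])]
top stack [(0.63, [0.5348, 0.41, 0.0005])]
top tape [(0.59, [0.3471, 0.3223, -0.0015])]
{'clock': 0.9, 'joint_positions': array([-77.45909595,  21.9668899 ,   0.93975139,  78.5009016 ,
        -0.35884791,  79.53794028,  -2.66571795]), 'joint_velocities': array([-0.05836844,  0.10360386, -0.0776321 ,  0.10681495,  0.0256379 ,
       -0.00651379,  0.02370708]), 'joint_efforts': array([ 1.34732665e-03, -6.27322626e+01,  8.43655765e-01, -3.72099960e+01,
        1.65068591e-02,  2.58712091e-03,  1.28187364e-05]), 'eef_pos': array([0.1737552 , 0.60034487, 0.23128314]), 'ee_rot': array([-1.79997081e+02, -1.22449819e-03,  1.63856662e+02]), 'wrist_force': array([ 0.28281808,  0.11340713, -0.22258132]), 'torque': array([-0.00312812, -0.0069282 ,  0.03076317]), 'gripper_force': 0.0, 'width': 0.08539627034078864}
```

View pics/scene0.png

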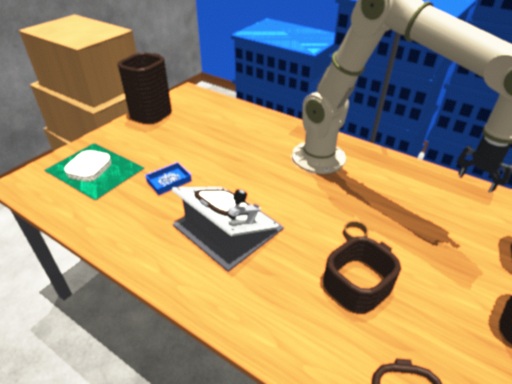

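View pics/top0.png

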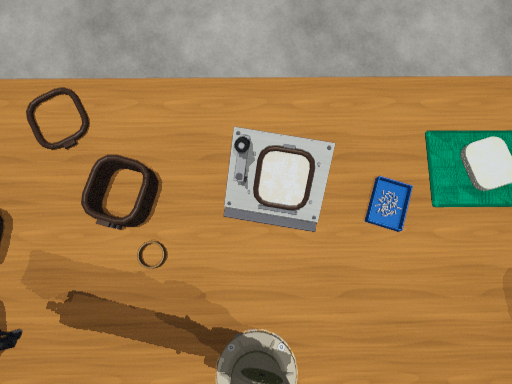

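The scene picture shows the sloped jig, with the arm parked and the tray beside it. In the top picture the knob is at about (242,145), the pivot bolt at (240,177) and the cover at (285,178). Next I'll fit the plate plane to get the yaw and work out the arm geometry.

```bash
cat > h.py <<'E'
import numpy as np, cv2
from rig import *
from scipy.spatial.transform import Rotation as Ro
def cloud(c):
    s=read_state(); p,d=capture(c); k=get_calibration(c); K=k["K"]
    v,u=np.mgrid[:d.shape[0],:d.shape[1]]
    P=np.stack([(u-K[0,2])*d/K[0,0],(v-K[1,2])*d/K[1,1],d],-1)
    if c=="wrist":
        M=np.array(k["mount"]); R=Ro.from_euler("xyz",s["ee_rot"],degrees=True).as_matrix()
        W=(P@M[:3,:3].T+M[:3,3])@R.T+s["eef_pos"]
    else: W=(P-k["t"])@np.array(k["R"])
    W[d==0]=np.nan
    return p,W
E
python3 - <<'E'
from h import *
p,W=cloud("top")
r=W[120:225,220:345].reshape(-1,3); col=p[120:225,220:345].reshape(-1,3).astype(float)
ok=np.isfinite(r[:,0])&(r[:,2]>.03)&(np.ptp(col,axis=1)<30)&(col.mean(1)>130); q=r[ok]
best=None
rng=np.random.default_rng(0)
for _ in range(500):
    a=q[rng.choice(len(q),3,False)]; n=np.cross(a[1]-a[0],a[2]-a[0]); l=np.linalg.norm(n)
    if l<1e-4: continue
    n/=l; n*=np.sign(n[2])
    if not .82<n[2]<.91: continue
    i=abs((q-a[0])@n)<.003
    if best is None or i.sum()>best.sum(): best=i
a=q[best]; c=a.mean(0); n=np.linalg.svd(a-c)[2][2]; n*=np.sign(n[2])
yaw=np.arctan2(-n[1],-n[0])
print(best.sum(),c,n,"tilt",np.degrees(np.arccos(n[2])),"yaw",np.degrees(yaw))
n2=n
# plate frame: x up slope, y level
ey=np.array([-np.sin(yaw),np.cos(yaw),0]); ex=np.cross(ey,n2)
h=(r-c)@n2
for lo,hi,nm in((.055,.075,"bolt/arm"),(.085,.13,"knob"),(.045,.062,"bar")):
    s=(h>lo)&(h<hi); 
    if s.sum():
        m=r[s]; print(nm,s.sum(),m.mean(0),"plate x,y",((m-c)@ex).min(),((m-c)@ex).max(),((m-c)@ey).min(),((m-c)@ey).max(),np.median(h[s]),h[s].max())
s=(abs(h)<.004)
print("plate extents",np.percentile((r[s]-c)@ex,[1,99]),np.percentile((r[s]-c)@ey,[1,99]))
for nm,P in(("piv",[.5845,.0455,.1016]),("knob",[.6222,.0318,.2371]),("knobS",[.6249,.0302,.2335]),("cov",[.5644,-.0819,.1047]),("jigtop",[.5634,-.0869,.1124])):
    P=np.array(P)-c; print(nm,P@ex,P@ey,P@n2)
# height map picture
cv2.imwrite("pics/c0.png",cv2.resize(p[115:235,215:345,::-1],None,fx=5,fy=5,interpolation=cv2.INTER_CUBIC))
print("R",np.stack([ex,ey,n2],1))
E
```

```text
3157 [ 0.57924651 -0.07289226  0.10479466] [-0.49297508  0.08682967  0.86569982] tilt 30.03728806748171 yaw -9.989275458136916
bolt/arm 315 [0.58823817 0.03753657 0.16756381] plate x,y -0.03334854222786363 0.10655828668691786 0.09189273641349763 0.12561437179994078 0.058914945503295936 0.07001815277698657
knob 198 [0.62263364 0.03097861 0.24828417] plate x,y 0.07056835093283263 0.11006679958991537 0.09152914850657594 0.12950240045811337 0.1140134580471231 0.1177906224858466
bar 292 [0.59359627 0.03575977 0.16910294] plate x,y -0.03334854222786363 0.10755912795081142 0.09189273641349763 0.12561437179994078 0.058401152366220455 0.06199481073044888
plate extents [-0.13265038  0.1144546 ] [-0.14117473  0.14995507]
piv -0.01489881530480164 0.11750875080317415 0.004924508149295586
knob 0.08712695156619853 0.11055602628673578 0.10245210689028195
knobS 0.08786714638846828 0.10944863427162381 0.09786562735255898
cov -0.011352492269327769 -0.011446518820946492 0.006454877091222764
jigtop -0.0075998912396552185 -0.01654418385555518 0.013179592453751394
R [[ 0.85257602  0.17346384 -0.49297508]
 [-0.15016761  0.98484024  0.08682967]
 [ 0.5005635   0.          0.86569982]]
```

View pics/c0.png

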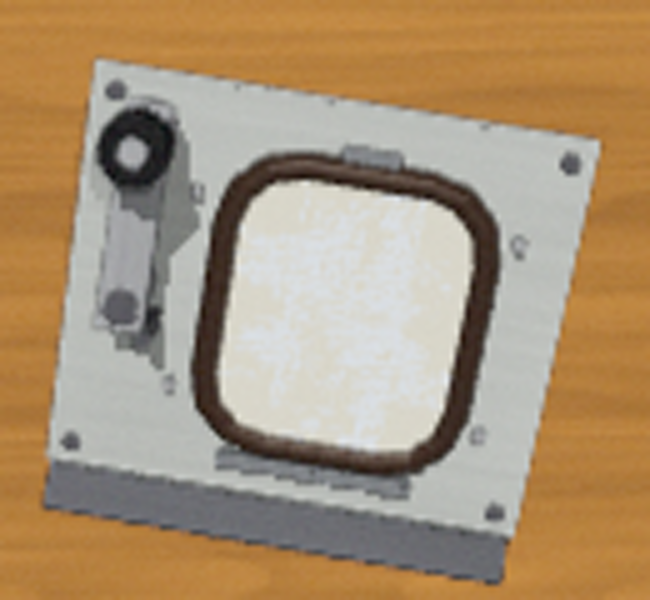

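In the crop the knob is at about (135,148), the pivot bolt at (120,307) and the cover centre at (345,310). So the arm points up the slope, at an angle near 0, and the cover lies in its nest. I'll approach above the knob with the tool along the plate normal and its y axis tangential to the swing.

```bash
cat >> h.py <<'E'
C=np.array([0.57925,-0.07289,0.10479]); n=np.array([-.5*np.cos(np.radians(10)),.5*np.sin(np.radians(10)),.8660])
ey=np.array([np.sin(np.radians(10)),np.cos(np.radians(10)),0]); ex=np.cross(ey,n)
PL=np.stack([ex,ey,n],1)
def world(x,y,z): return C+PL@np.array([x,y,z])
def Rt(a): # arm angle a (deg, clockwise): tool y tangential
    u=ex*np.cos(np.radians(a))-ey*np.sin(np.radians(a))
    return np.stack([-u,np.cross(-n,-u),-n],1)
def delta(p,R):
    s=read_state(); R0=Ro.from_euler("xyz",s["ee_rot"],degrees=True).as_matrix()
    return R0.T@(p-s["eef_pos"])/.4, np.degrees(Ro.from_matrix(R0.T@R).as_rotvec())/45
E
python3 - <<'E'
from h import *
np.set_printoptions(precision=4,suppress=True)
print(world(.09,.1105,.16),Rt(0)); print(delta(world(.09,.1105,.16),Rt(0)))
E
```

```text
[0.5964 0.0363 0.2883] [[-0.8528  0.1736  0.4924]
 [ 0.1504  0.9848 -0.0868]
 [-0.5     0.     -0.866 ]]
(array([-1.407 , -1.0608, -0.1427]), array([-0.0357, -0.6661, -0.1334]))
```

Request:
step_arm:
  commands:
    - [-0.7,-0.53,-0.2,0,0,0,1]
    - [-0.7,-0.53,-0.2,0,0,0,1]
    - [-0.7,-0.53,-0.2,0,0,0,1]
    - [-0.7,-0.53,-0.2,0,0,0,1]
    - [-0.7,-0.53,-0.2,0,0,0,1]
    - [-0.7,-0.53,-0.2,0,0,0,1]
    - [-0.7,-0.53,-0.2,0,0,0,1]

```text
clock: 1.82
eef_pos: [0.3871, 0.3152, 0.3129]
ee_rot: [179.9, 0.1, 163.4]
wrist_force: [-0.0, 0.2, -0.9]
width: 0.0852
gripper_force: 0.0
```

Request:
step_arm:
  commands:
    - [-0.7,-0.53,0.02,-0.036,-0.666,-0.133,1]
    - [-0.7,-0.53,0.02,-0.036,-0.666,-0.133,1]
    - [-0.7,-0.53,0.02,-0.036,-0.666,-0.133,1]
    - [-0.7,-0.53,0.02,-0.036,-0.666,-0.133,1]
    - [-0.7,-0.53,0.02,-0.036,-0.666,-0.133,1]
    - [-0.7,-0.53,0.02,-0.036,-0.666,-0.133,1]
    - [-0.7,-0.53,0.02,-0.036,-0.666,-0.133,1]
    - [-0.7,-0.53,0.02,-0.036,-0.666,-0.133,1]

```text
clock: 2.82
eef_pos: [0.5934, 0.039, 0.303]
ee_rot: [180.0, 30.0, 170.1]
wrist_force: [0.0, 0.5, 0.1]
width: 0.0856
gripper_force: 0.0
```

```bash
python3 - <<'E'
from h import *
np.set_printoptions(precision=4,suppress=True)
s=read_state(); print(s["clock"],s["eef_pos"],s["joint_positions"],s["wrist_force"]); print(delta(world(.09,.1105,.16),Rt(0)))
p,W=cloud("wrist"); cv2.imwrite("pics/w1.png",p[:,:,::-1])
L=(W-C)@PL; h=L[...,2]
m=(abs(h)<.006)&(abs(L[...,0])<.12)&(abs(L[...,1])<.13); print("plate",m.sum(),np.median(h[m]))
for lo,hi in((.105,.122),(.062,.072),(.055,.0615)):
    s=(h>lo)&(h<hi)&(L[...,0]>-.06)&(L[...,0]<.14)&(L[...,1]>.05)&(L[...,1]<.16)
    if s.sum():
        q=L[s]; (cx,cy),r=cv2.minEnclosingCircle((q[:,:2]*1000).astype(np.float32)); print(lo,s.sum(),q.mean(0),q.min(0),q.max(0),"circ",cx,cy,r)
for q in("knob_grip","pivot","cover_center"):
    for x in pinpoint("wrist",q)[:1]: print(q,x["conf"],PL.T@(np.array(x["centre"])-C))
E
```

```text
2.825 [0.5934 0.039  0.303 ] [-46.4108  -6.1226  30.3817 106.5415  19.5345  52.6575  56.3325] [0.0068 0.4854 0.0695]
(array([ 0.0108, -0.0053,  0.036 ]), array([ 0.0012, -0.0008,  0.0014]))
plate 13270 -0.0006428570192239327
0.105 2850 [0.0882 0.112  0.1136] [0.0704 0.0925 0.105 ] [0.1099 0.1315 0.1169] circ 90.28704071044922 112.15831756591797 19.987228393554688
0.062 717 [-0.0097  0.1129  0.0652] [-0.0194  0.103   0.0623] [-0.0001  0.1227  0.0674] circ -9.814725875854492 112.83860778808594 9.961922645568848
0.055 5040 [0.0276 0.1122 0.0581] [-0.0333  0.0933  0.055 ] [0.0834 0.1268 0.0615] circ 24.96053123474121 110.65457916259766 60.20097351074219
knob_grip 0.77 [0.0917 0.109  0.0975]
cover_center 0.56 [-0.0108 -0.0163  0.0077]
```

View pics/w1.png

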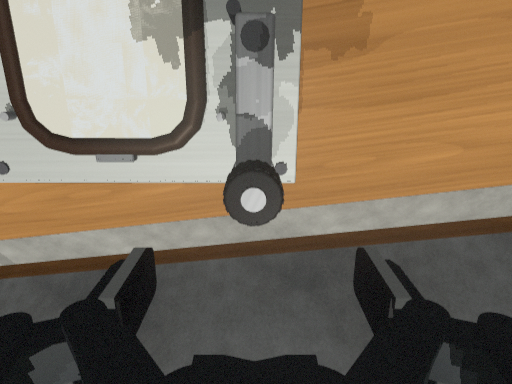

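The wrist picture shows the knob at about (253,195) and the bolt at (255,35), with the arm almost at 0 and the fingers straddling the knob's line. The fit puts the pivot at plate (-0.010, 0.113) and the knob at (0.090, 0.112). Next I'll descend around the knob.

Request:
step_arm:
  commands:
    - [0.011,-0.001,0.12,0,0,0,1]
    - [0.011,-0.001,0.17,0,0,0,1]
    - [0.011,-0.001,0.21,0,0,0,1]
    - [0.011,-0.001,0.226,0,0,0,1]
    - [0.011,-0.001,0.226,0,0,0,0]
    - [0.011,-0.001,0.226,0,0,0,-0.02]
    - [0.011,-0.001,0.226,0,0,0,-0.02]
    - [0.011,-0.001,0.226,0,0,0,-0.02]

```text
clock: 4.03
eef_pos: [0.6345, 0.0299, 0.2232]
ee_rot: [179.9, 30.0, 170.0]
wrist_force: [-0.6, -0.4, 0.2]
width: 0.042
gripper_force: 0.0
```

```bash
python3 - <<'E'
from h import *
np.set_printoptions(precision=4,suppress=True)
s=read_state(); print(s["joint_positions"],s["torque"]); print(delta(world(.09,.112,.084),Rt(0.4)))
E
```

```text
[-44.3543   3.5355  34.4805 109.0907  12.4642  40.2873  62.0144] [ 0.1021  0.5704 -0.0237]
(array([0.0023, 0.0029, 0.0007]), array([0.0009, 0.0005, 0.0083]))
```

Request:
step_arm:
  commands:
    - [0.0021,-0.0326,0,0,0,0.1667,-0.02]
    - [0.0085,-0.0647,0,0,0,0.3333,-0.02]
    - [0.019,-0.0957,0,0,0,0.5,-0.02]
    - [0.0335,-0.125,0,0,0,0.6667,-0.02]
    - [0.0517,-0.1522,0,0,0,0.8333,-0.02]
    - [0.0732,-0.1768,0,0,0,1,-0.02]
    - [0.0732,-0.1768,0,0,0,1,-0.02]

```text
clock: 4.9
eef_pos: [0.5969, -0.0358, 0.2082]
ee_rot: [157.8, 20.7, 120.9]
wrist_force: [0.2, -0.3, -0.2]
width: 0.0416
gripper_force: 0.0
```

```bash
python3 - <<'E'
from h import *
np.set_printoptions(precision=4,suppress=True)
s=read_state(); print(s["joint_positions"],s["wrist_force"],(s["eef_pos"]-C)@PL)
a=np.radians(45); print(delta(world(-.0098+.1*np.cos(a),.1128-.1*np.sin(a),.084),Rt(45)))
E
```

```text
[-42.0283  -2.244   37.9804 115.7442  13.4978  37.4592  22.6261] [ 0.1756 -0.3078 -0.1731] [0.0611 0.0396 0.0841]
(array([0.0048, 0.004 , 0.0003]), array([ 0.0002, -0.0005, -0.0005]))
```

Request:
step_arm:
  commands:
    - [0.0051,-0.0316,0,0,0,0.1667,-0.02]
    - [0.0125,-0.0637,0,0,0,0.3333,-0.02]
    - [0.023,-0.0947,0,0,0,0.5,-0.02]
    - [0.0375,-0.124,0,0,0,0.6667,-0.02]
    - [0.0557,-0.1512,0,0,0,0.8333,-0.02]
    - [0.0772,-0.1758,0,0,0,1,-0.02]
    - [0.0772,-0.1758,0,0,0,1,-0.02]

```text
clock: 5.78
eef_pos: [0.5312, -0.0522, 0.1724]
ee_rot: [150.0, 0.1, 80.1]
wrist_force: [0.8, 0.3, 0.4]
width: 0.0418
gripper_force: 0.0
```

```bash
python3 - <<'E'
from h import *
np.set_printoptions(precision=4,suppress=True)
s=read_state(); print(s["joint_positions"],s["wrist_force"],(s["eef_pos"]-C)@PL)
a=1.6; print(delta(world(-.0098+.1*np.cos(a),.1128-.1*np.sin(a),.084),Rt(np.degrees(a))))
p,W=cloud("wrist"); cv2.imwrite("pics/w2.png",p[:,:,::-1])
E
```

```text
[-35.4871  -9.5316  31.2491 126.2609  20.874   34.1073 -27.616 ] [0.7533 0.3185 0.3797] [-0.0103  0.012   0.084 ]
(array([ 0.0021, -0.0061,  0.    ]), array([-0.0003, -0.0001,  0.0408]))
```

View pics/w2.png

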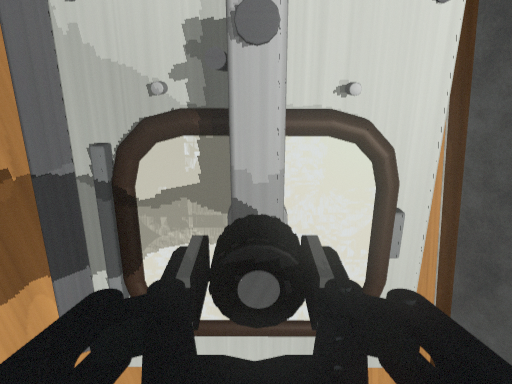

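The wrist picture shows the knob caged between the fingers at about (258,275), with the arm bar straight over the white panel. I'll push on to the stop.

Request:
step_arm:
  commands:
    - [0.002,-0.01,0,0,0,0.04,-0.02]
    - [0.002,-0.016,0,0,0,0.04,-0.02]
    - [0.002,-0.016,0,0,0,0.04,-0.02]
    - [0.002,-0.016,0,0,0,0.04,-0.02]

```text
clock: 6.32
eef_pos: [0.5287, -0.0507, 0.1715]
ee_rot: [149.7, -0.8, 78.6]
wrist_force: [10.5, -2.4, -0.6]
width: 0.042
gripper_force: 4.4
```

```bash
python3 - <<'E'
from h import *
np.set_printoptions(precision=4,suppress=True)
s=read_state(); print(s["joint_positions"],s["wrist_force"]@PL,(s["eef_pos"]-C)@PL)
p,W=cloud("wrist");L=(W-C)@PL; h=L[...,2]
for lo,hi in((.105,.122),(.062,.072),(.055,.0605)):
    m=(h>lo)&(h<hi)&(abs(L[...,0]+.01)<.03)&(L[...,1]>(.05 if lo>.06 and lo<.1 else -.02))&(L[...,1]<.14)
    q=L[m]; print(lo,m.sum(),np.median(q,0),q.min(0),q.max(0))
    if lo==.055: 
        f=np.polyfit(q[:,1],q[:,0],1); print("bar slope -> angle",1.5708+np.arctan(f[0]))
    if lo>.1: print(cv2.minEnclosingCircle((q[h[m]>.11][:,:2]*1000).astype(np.float32)))
E
```

```text
[-34.9958  -9.9414  30.4262 126.877   21.5844  33.7498 -30.2736] [ 8.9844 -0.5823 -5.919 ] [-0.0131  0.013   0.0845]
0.105 9021 [-0.0103  0.0181  0.114 ] [-0.04  -0.006  0.105] [0.02   0.0328 0.122 ]
((-10.279963493347168, 18.920616149902344), 30.26797866821289)
0.062 1751 [-0.0101  0.1125  0.0653] [-0.0199  0.1027  0.062 ] [-0.0001  0.1214  0.068 ]
0.055 10951 [-0.0105  0.0716  0.0582] [-0.0343  0.0143  0.055 ] [0.0038 0.1234 0.0604]
bar slope -> angle 1.553632079599097
```

The arm is at its stop: it reacts with about 9 N, more than the 4 N that moves it. I'll ease back, grip and turn.

Request:
step_arm:
  commands:
    - [0,0.007,0.01,0,0,0,-0.02]
    - [0,0.007,0.01,0,0,0,-1]
    - [0,0.007,0.01,0,0,0,-1]
    - [0,0.007,0.01,0,0,0,-1]
    - [0,0.007,0.01,0,0,0,-1]

```text
clock: 7.0
eef_pos: [0.5327, -0.0512, 0.1692]
ee_rot: [149.8, -0.9, 78.6]
wrist_force: [5.6, -1.5, 4.7]
width: 0.0367
gripper_force: 59.6
```

Request:
step_arm:
  commands:
    - [0,0,0.0005,0,0,0.2,-1]
    - [0,0,0.001,0,0,0.4,-1]
    - [0,0,0.0015,0,0,0.6,-1]
    - [0,0,0.002,0,0,0.8,-1]
    - [0,0,0.0025,0,0,1,-1]
    - [0,0,0.0025,0,0,1,-1]

```text
clock: 7.75
eef_pos: [0.5334, -0.0513, 0.1685]
ee_rot: [158.3, -21.6, 37.4]
wrist_force: [7.6, -1.6, 4.3]
width: 0.0364
gripper_force: 59.9
```

```bash
python3 - <<'E'
from h import *
np.set_printoptions(precision=4,suppress=True)
s=read_state(); print(s["joint_positions"],s["wrist_force"]@PL,s["torque"]@PL,(s["eef_pos"]-C)@PL)
E
```

```text
[-28.7449  -8.1144  25.1526 126.3642  18.5218  32.5328 -72.8599] [ 8.8814 -0.2881 -0.2021] [-0.0248 -1.2369 -0.0489] [-0.0105  0.0133  0.0796]
```

Request:
step_arm:
  commands:
    - [0,0,0.0005,0,0,0.2,-1]
    - [0,0,0.001,0,0,0.4,-1]
    - [0,0,0.0015,0,0,0.6,-1]
    - [0,0,0.002,0,0,0.8,-1]
    - [0,0,0.0025,0,0,1,-1]
    - [0,0,0.0025,0,0,1,-1]

```text
clock: 8.5
eef_pos: [0.5341, -0.0515, 0.1678]
ee_rot: [-178.9, -30.3, -12.1]
wrist_force: [8.0, -2.2, 3.6]
width: 0.0362
gripper_force: 60.0
```

Request:
step_arm:
  commands:
    - [0,0,0.0005,0,0,0.2,-1]
    - [0,0,0.001,0,0,0.4,-1]
    - [0,0,0.0015,0,0,0.6,-1]
    - [0,0,0.002,0,0,0.8,-1]
    - [0,0,0.0025,0,0,1,-1]
    - [0,0,0.0025,0,0,1,-1]

```text
clock: 9.25
eef_pos: [0.5348, -0.0518, 0.1672]
ee_rot: [-156.8, -20.2, -61.0]
wrist_force: [8.0, -3.8, 4.3]
width: 0.0369
gripper_force: 60.0
```

```bash
python3 - <<'E'
from h import *
np.set_printoptions(precision=4,suppress=True)
s=read_state(); print(s["joint_positions"],s["wrist_force"]@PL,s["torque"]@PL,(s["eef_pos"]-C)@PL,s["width"])
p,W=cloud("wrist"); cv2.imwrite("pics/w3.png",p[:,:,::-1])
E
```

```text
[ -17.8289   -6.7748   15.1137  125.9868   15.2067   31.6119 -160.1024] [ 9.5206 -2.3806 -0.5456] [-0.186  -1.9469 -0.0966] [-0.0099  0.013   0.0777] 0.03688787624339848
```

View pics/w3.png

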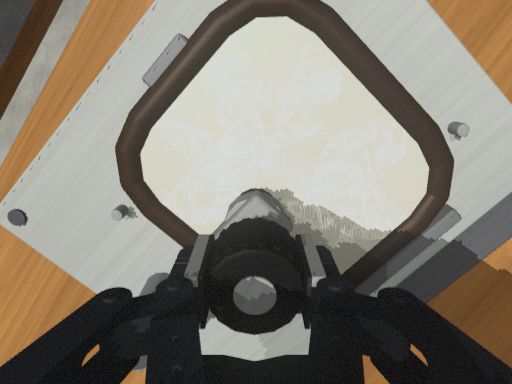

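The wrist picture shows the grip still holding on the knob at (255,290), and the cover undisturbed. The turn so far is 135°. I'll release and unwind 315°.

Request:
step_arm:
  commands:
    - [0,0,0,0,0,0,0.4]
    - [0,0,0,0,0,0,0.4]
    - [0,0,0,0,0,0,0.4]
    - [0,0,0,0,0,-0.23,0.4]
    - [0,0,0,0,0,-0.46,0.4]
    - [0,0,0,0,0,-0.69,0.4]
    - [0,0,0,0,0,-0.92,0.4]
    - [0,0,0,0,0,-1,0.4]

```text
clock: 10.3
eef_pos: [0.5315, -0.0513, 0.1641]
ee_rot: [-179.1, -29.9, -11.8]
wrist_force: [-0.1, -0.5, 0.1]
width: 0.0599
gripper_force: 0.0
```

Request:
step_arm:
  commands:
    - [0,0,0,0,0,-0.23,0.4]
    - [0,0,0,0,0,-0.46,0.4]
    - [0,0,0,0,0,-0.69,0.4]
    - [0,0,0,0,0,-0.92,0.4]
    - [0,0,0,0,0,-1,0.4]

```text
clock: 10.92
eef_pos: [0.5315, -0.0513, 0.1641]
ee_rot: [158.4, -21.2, 37.6]
wrist_force: [0.3, -0.5, 0.5]
width: 0.0595
gripper_force: 0.0
```

Request:
step_arm:
  commands:
    - [0,0,0,0,0,-0.23,0.4]
    - [0,0,0,0,0,-0.46,0.4]
    - [0,0,0,0,0,-0.69,0.4]
    - [0,0,0,0,0,-0.92,0.4]
    - [0,0,0,0,0,-1,0.4]

```text
clock: 11.55
eef_pos: [0.5315, -0.0513, 0.1641]
ee_rot: [150.1, -0.8, 78.7]
wrist_force: [-1.1, 0.5, -0.4]
width: 0.0595
gripper_force: 0.0
```

Request:
step_arm:
  commands:
    - [0,0,0,0,0,-0.23,0.4]
    - [0,0,0,0,0,-0.46,0.4]
    - [0,0,0,0,0,-0.69,0.4]
    - [0,0,0,0,0,-0.92,0.4]
    - [0,0,0,0,0,-1,0.4]

```text
clock: 12.18
eef_pos: [0.5315, -0.0513, 0.1641]
ee_rot: [157.3, 20.1, 119.4]
wrist_force: [-0.6, -0.5, -0.5]
width: 0.0598
gripper_force: 0.0
```

```bash
python3 - <<'E'
from h import *
np.set_printoptions(precision=4,suppress=True)
s=read_state(); print(s["clock"],s["joint_positions"],s["wrist_force"]@PL,s["torque"]@PL,(s["eef_pos"]-C)@PL,s["width"])
R0=Ro.from_euler("xyz",s["ee_rot"],degrees=True).as_matrix(); print(R0.T@ex, R0.T@ey)
E
```

```text
12.175 [-40.9879  -9.5874  36.4313 126.9948  22.9224  33.2766  13.7806] [-0.7131 -0.5528 -0.1783] [0.0083 0.5977 0.0258] [-0.0143  0.0129  0.0768] 0.05984812809201578
[-0.6877  0.726  -0.0008] [0.726  0.6877 0.0001]
```

Request:
step_arm:
  commands:
    - [-0.0043,0.0045,0,0,0,-0.23,0.4]
    - [-0.0043,0.0045,0,0,0,-0.46,0.4]
    - [-0.0043,0.0045,0,0,0,-0.69,0.4]
    - [-0.0043,0.0045,0,0,0,-0.92,0.4]
    - [-0.0043,0.0045,0,0,0,-1,0.4]

```text
clock: 12.8
eef_pos: [0.5336, -0.0517, 0.1654]
ee_rot: [179.1, 29.9, 168.2]
wrist_force: [-0.3, -0.7, 0.4]
width: 0.0601
gripper_force: 0.0
```

Request:
step_arm:
  commands:
    - [0,0,0,0,0,-0.23,0.4]
    - [0,0,0,0,0,-0.46,0.4]
    - [0,0,0,0,0,-0.69,0.4]
    - [0,0,0,0,0,-0.92,0.4]
    - [0,0,0,0,0,-1,0.4]

```text
clock: 13.42
eef_pos: [0.5336, -0.0517, 0.1654]
ee_rot: [-158.4, 21.3, -142.5]
wrist_force: [-0.1, 0.7, -0.0]
width: 0.0602
gripper_force: 0.0
```

Request:
step_arm:
  commands:
    - [0,0,0,0,0,-0.23,0.4]
    - [0,0,0,0,0,-0.46,0.4]
    - [0,0,0,0,0,-0.69,0.4]
    - [0,0,0,0,0,-0.92,0.4]
    - [0,0,0,0,0,-1,0.4]
    - [0,0,0,0,0,-1,0.4]

```text
clock: 14.18
eef_pos: [0.5337, -0.0518, 0.1655]
ee_rot: [-150.0, 0.9, -101.6]
wrist_force: [0.6, -0.9, -0.1]
width: 0.0596
gripper_force: 0.0
```

```bash
python3 - <<'E'
from h import *
np.set_printoptions(precision=4,suppress=True)
s=read_state(); print(s["clock"],s["joint_positions"],s["wrist_force"]@PL,s["torque"]@PL,(s["eef_pos"]-C)@PL,s["width"])
R0=Ro.from_euler("xyz",s["ee_rot"],degrees=True).as_matrix(); print(R0.T@ex, R0.T@ey)
E
```

```text
14.175 [-58.2299 -13.7989  51.3707 127.0454  31.9021  35.9607 141.4164] [ 0.6314 -0.8197 -0.4369] [-0.0291  0.5571  0.0087] [-0.0117  0.0129  0.0768] 0.05955675328931964
[-0.0318 -0.9995 -0.0006] [-0.9995  0.0318  0.0001]
```

Request:
step_arm:
  commands:
    - [0,0,0,0,0,0,-1]
    - [0,0,0,0,0,0,-1]
    - [0,0,0,0,0,0,-1]
    - [0,0,0,0,0,0,-1]
    - [0,0,0.0005,0,0,0.2,-1]
    - [0,0,0.001,0,0,0.4,-1]
    - [0,0,0.0015,0,0,0.6,-1]
    - [0,0,0.002,0,0,0.8,-1]
    - [0,0,0.0025,0,0,1,-1]
    - [0,0,0.0025,0,0,1,-1]

```text
clock: 15.42
eef_pos: [0.5354, -0.0519, 0.1659]
ee_rot: [-158.5, 21.6, -142.9]
wrist_force: [-1.6, 1.3, 5.7]
width: 0.0366
gripper_force: 59.4
```

Request:
step_arm:
  commands:
    - [0,0,0.0005,0,0,0.2,-1]
    - [0,0,0.001,0,0,0.4,-1]
    - [0,0,0.0015,0,0,0.6,-1]
    - [0,0,0.002,0,0,0.8,-1]
    - [0,0,0.0025,0,0,1,-1]
    - [0,0,0.0025,0,0,1,-1]

```text
clock: 16.18
eef_pos: [0.5361, -0.052, 0.1652]
ee_rot: [178.9, 30.1, 167.8]
wrist_force: [-0.3, -0.1, 4.2]
width: 0.0365
gripper_force: 59.6
```

Request:
step_arm:
  commands:
    - [0,0,0.0005,0,0,0.2,-1]
    - [0,0,0.001,0,0,0.4,-1]
    - [0,0,0.0015,0,0,0.6,-1]
    - [0,0,0.002,0,0,0.8,-1]
    - [0,0,0.0025,0,0,1,-1]
    - [0,0,0.0025,0,0,1,-1]

```text
clock: 16.92
eef_pos: [0.5367, -0.0522, 0.1644]
ee_rot: [157.0, 20.1, 119.2]
wrist_force: [2.2, -0.7, 6.4]
width: 0.0365
gripper_force: 59.6
```

Request:
step_arm:
  commands:
    - [0,0,0.0005,0,0,0.2,-1]
    - [0,0,0.001,0,0,0.4,-1]
    - [0,0,0.0015,0,0,0.6,-1]
    - [0,0,0.002,0,0,0.8,-1]
    - [0,0,0.0025,0,0,1,-1]
    - [0,0,0.0025,0,0,1,-1]

```text
clock: 17.68
eef_pos: [0.5372, -0.0527, 0.1636]
ee_rot: [149.8, -0.9, 78.6]
wrist_force: [2.6, -1.7, 5.1]
width: 0.037
gripper_force: 59.6
```

```bash
python3 - <<'E'
from h import *
np.set_printoptions(precision=4,suppress=True)
s=read_state(); print(s["clock"],s["joint_positions"],s["wrist_force"]@PL,s["torque"]@PL,(s["eef_pos"]-C)@PL,s["width"])
E
```

```text
17.675 [-28.8455  -7.0643  25.7271 126.1851  17.853   31.722  -27.0056] [ 5.0085 -1.2443  2.9708] [-0.4225 -1.0303 -0.0476] [-0.0095  0.0126  0.0734] 0.037029845501849915
```

Request:
step_arm:
  commands:
    - [0,0,0.0005,0,0,0.2,-1]
    - [0,0,0.001,0,0,0.4,-1]
    - [0,0,0.0015,0,0,0.6,-1]
    - [0,0,0.002,0,0,0.8,-1]
    - [0,0,0.0025,0,0,1,-1]
    - [0,0,0.0025,0,0,1,-1]

```text
clock: 18.42
eef_pos: [0.5374, -0.0531, 0.1626]
ee_rot: [158.3, -21.4, 37.5]
wrist_force: [1.9, -2.9, 6.4]
width: 0.0366
gripper_force: 59.7
```

Request:
step_arm:
  commands:
    - [0,0,0.0005,0,0,0.2,-1]
    - [0,0,0.001,0,0,0.4,-1]
    - [0,0,0.0015,0,0,0.6,-1]
    - [0,0,0.002,0,0,0.8,-1]
    - [0,0,0.0025,0,0,1,-1]
    - [0,0,0.0025,0,0,1,-1]

```text
clock: 19.18
eef_pos: [0.5375, -0.0531, 0.1614]
ee_rot: [-179.1, -30.1, -11.9]
wrist_force: [-0.4, -2.4, 6.9]
width: 0.0368
gripper_force: 59.9
```

Request:
step_arm:
  commands:
    - [0,0,0.0005,0,0,0.2,-1]
    - [0,0,0.001,0,0,0.4,-1]
    - [0,0,0.0015,0,0,0.6,-1]
    - [0,0,0.002,0,0,0.8,-1]
    - [0,0,0.0025,0,0,1,-1]
    - [0,0,0.0025,0,0,1,-1]

```text
clock: 19.92
eef_pos: [0.5379, -0.0528, 0.1605]
ee_rot: [-157.2, -20.1, -60.8]
wrist_force: [-0.5, -1.1, 6.8]
width: 0.0365
gripper_force: 60.1
```

```bash
python3 - <<'E'
from h import *
np.set_printoptions(precision=4,suppress=True)
s=read_state(); print(s["clock"],s["joint_positions"],s["wrist_force"]@PL,s["torque"]@PL,(s["eef_pos"]-C)@PL,s["width"])
E
```

```text
19.925 [ -14.8075   -5.4422   12.5689  125.7617   14.1039   30.7463 -158.9388] [ 3.1499 -1.2065  6.0325] [-0.4503 -0.0211 -0.101 ] [-0.0104  0.0126  0.0703] 0.03652423978663708
```

450° turned so far. I'll unwind 270° for the last stroke.

Request:
step_arm:
  commands:
    - [0,0,0,0,0,0,0.4]
    - [0,0,0,0,0,0,0.4]
    - [0,0,0,0,0,0,0.4]
    - [0,0,0,0,0,-0.23,0.4]
    - [0,0,0,0,0,-0.46,0.4]
    - [0,0,0,0,0,-0.69,0.4]
    - [0,0,0,0,0,-0.92,0.4]
    - [0,0,0,0,0,-1,0.4]

```text
clock: 20.92
eef_pos: [0.5371, -0.0524, 0.1593]
ee_rot: [-179.1, -29.9, -11.8]
wrist_force: [0.4, 0.4, 0.1]
width: 0.0597
gripper_force: 0.0
```

Request:
step_arm:
  commands:
    - [0,0,0,0,0,-0.23,0.4]
    - [0,0,0,0,0,-0.46,0.4]
    - [0,0,0,0,0,-0.69,0.4]
    - [0,0,0,0,0,-0.92,0.4]
    - [0,0,0,0,0,-1,0.4]

```text
clock: 21.55
eef_pos: [0.5371, -0.0524, 0.1593]
ee_rot: [158.4, -21.2, 37.6]
wrist_force: [-0.3, -0.3, -0.5]
width: 0.0596
gripper_force: 0.0
```

Request:
step_arm:
  commands:
    - [0,0,0,0,0,-0.23,0.4]
    - [0,0,0,0,0,-0.46,0.4]
    - [0,0,0,0,0,-0.69,0.4]
    - [0,0,0,0,0,-0.92,0.4]
    - [0,0,0,0,0,-1,0.4]

```text
clock: 22.18
eef_pos: [0.5371, -0.0524, 0.1593]
ee_rot: [150.1, -0.8, 78.7]
wrist_force: [-0.5, -0.2, -1.1]
width: 0.0595
gripper_force: 0.0
```

Request:
step_arm:
  commands:
    - [0,0,0,0,0,-0.23,0.4]
    - [0,0,0,0,0,-0.46,0.4]
    - [0,0,0,0,0,-0.69,0.4]
    - [0,0,0,0,0,-0.92,0.4]
    - [0,0,0,0,0,-1,0.4]

```text
clock: 22.8
eef_pos: [0.5371, -0.0524, 0.1594]
ee_rot: [157.3, 20.1, 119.4]
wrist_force: [-0.4, -0.8, 0.5]
width: 0.0598
gripper_force: 0.0
```

Request:
step_arm:
  commands:
    - [0,0,0,0,0,-0.23,0.4]
    - [0,0,0,0,0,-0.46,0.4]
    - [0,0,0,0,0,-0.69,0.4]
    - [0,0,0,0,0,-0.92,0.4]
    - [0,0,0,0,0,-1,0.4]

```text
clock: 23.42
eef_pos: [0.5371, -0.0524, 0.1594]
ee_rot: [179.1, 29.9, 168.2]
wrist_force: [-0.4, 0.2, 0.6]
width: 0.06
gripper_force: 0.0
```

Request:
step_arm:
  commands:
    - [0,0,0,0,0,-0.23,0.4]
    - [0,0,0,0,0,-0.46,0.4]
    - [0,0,0,0,0,-0.69,0.4]
    - [0,0,0,0,0,-0.92,0.4]
    - [0,0,0,0,0,-1,0.4]
    - [0,0,0,0,0,-1,0.4]

```text
clock: 24.18
eef_pos: [0.5372, -0.0523, 0.1595]
ee_rot: [-158.5, 21.4, -142.7]
wrist_force: [0.5, 1.2, 0.5]
width: 0.06
gripper_force: 0.0
```

```bash
python3 - <<'E'
from h import *
np.set_printoptions(precision=4,suppress=True)
s=read_state(); print(s["clock"],s["joint_positions"],s["wrist_force"]@PL,s["torque"]@PL,(s["eef_pos"]-C)@PL,s["width"])
p,W=cloud("wrist");L=(W-C)@PL; h=L[...,2]
m=(h>.09)&(np.hypot(L[...,0]+.0115,L[...,1]-.0127)<.017); print(m.sum(),np.percentile(h[m],[50,90,98]))
E
```

```text
24.175 [-45.9644  -9.0375  41.6602 126.8226  23.6894  32.5243 103.1211] [0.5162 1.3049 0.301 ] [-0.0173  0.4749  0.0439] [-0.0116  0.013   0.0698] 0.0599793512836246
8805 [0.1046 0.1491 0.1509]
```

Request:
step_arm:
  commands:
    - [0,0,0,0,0,0,-1]
    - [0,0,0,0,0,0,-1]
    - [0,0,0,0,0,0,-1]
    - [0,0,0,0,0,0,-1]
    - [0,0,0.0005,0,0,0.2,-1]
    - [0,0,0.001,0,0,0.4,-1]
    - [0,0,0.0015,0,0,0.6,-1]
    - [0,0,0.002,0,0,0.8,-1]
    - [0,0,0.0025,0,0,1,-1]
    - [0,0,0.0025,0,0,1,-1]

```text
clock: 25.48
eef_pos: [0.5383, -0.0524, 0.1594]
ee_rot: [178.8, 30.0, 167.7]
wrist_force: [-3.1, 0.0, 5.5]
width: 0.0365
gripper_force: 59.3
```

Request:
step_arm:
  commands:
    - [0,0,0.0005,0,0,0.2,-1]
    - [0,0,0.001,0,0,0.4,-1]
    - [0,0,0.0015,0,0,0.6,-1]
    - [0,0,0.002,0,0,0.8,-1]
    - [0,0,0.0025,0,0,1,-1]
    - [0,0,0.0025,0,0,1,-1]

```text
clock: 26.22
eef_pos: [0.5393, -0.052, 0.1589]
ee_rot: [157.0, 20.0, 119.1]
wrist_force: [-1.5, 3.2, 5.2]
width: 0.0365
gripper_force: 59.4
```

Request:
step_arm:
  commands:
    - [0,0,0.0005,0,0,0.2,-1]
    - [0,0,0.001,0,0,0.4,-1]
    - [0,0,0.0015,0,0,0.6,-1]
    - [0,0,0.002,0,0,0.8,-1]
    - [0,0,0.0025,0,0,1,-1]
    - [0,0,0.0025,0,0,1,-1]

```text
clock: 26.98
eef_pos: [0.5403, -0.0523, 0.1585]
ee_rot: [149.8, -0.9, 78.7]
wrist_force: [3.2, 3.3, 4.7]
width: 0.0366
gripper_force: 59.5
```

```bash
python3 - <<'E'
from h import *
np.set_printoptions(precision=4,suppress=True)
s=read_state(); print(s["clock"],s["joint_positions"],s["wrist_force"]@PL,s["torque"]@PL,(s["eef_pos"]-C)@PL,s["width"])
E
```

```text
26.975 [-28.0092  -6.0687  25.1958 126.1873  17.0926  30.6959 -26.3446] [4.5517 3.8381 2.7881] [ 0.8199 -0.9301  0.0415] [-0.0094  0.0135  0.0675] 0.03661721965477602
```

Request:
step_arm:
  commands:
    - [0,0,0.0005,0,0,0.2,-1]
    - [0,0,0.001,0,0,0.4,-1]
    - [0,0,0.0015,0,0,0.6,-1]
    - [0,0,0.002,0,0,0.8,-1]
    - [0,0,0.0025,0,0,1,-1]
    - [0,0,0.0025,0,0,1,-1]

```text
clock: 27.72
eef_pos: [0.541, -0.0531, 0.1579]
ee_rot: [158.2, -21.5, 37.6]
wrist_force: [4.4, 1.7, 5.5]
width: 0.0372
gripper_force: 59.6
```

```bash
python3 - <<'E'
from h import *
np.set_printoptions(precision=4,suppress=True)
s=read_state(); print(s["clock"],s["joint_positions"],s["wrist_force"]@PL,s["torque"]@PL,(s["eef_pos"]-C)@PL,s["width"])
E
```

```text
27.725 [-23.4246  -5.5078  20.9497 126.0124  15.8959  30.3552 -70.33  ] [6.256  2.4815 2.7183] [ 0.0176 -1.2258 -0.0648] [-0.009   0.0129  0.0665] 0.037160693738928795
```

Request:
step_arm:
  commands:
    - [0,0,0.0005,0,0,0.2,-1]
    - [0,0,0.001,0,0,0.4,-1]
    - [0,0,0.0015,0,0,0.6,-1]
    - [0,0,0.002,0,0,0.8,-1]
    - [0,0,0.0025,0,0,1,-1]
    - [0,0,0.0025,0,0,1,-1]

```text
clock: 28.48
eef_pos: [0.5397, -0.053, 0.1556]
ee_rot: [-179.1, -30.0, -11.8]
wrist_force: [-4.2, 1.7, 9.0]
width: 0.0364
gripper_force: 61.5
```

```bash
python3 - <<'E'
from h import *
np.set_printoptions(precision=4,suppress=True)
s=read_state(); print(s["clock"],s["joint_positions"],s["wrist_force"]@PL,s["torque"]@PL,(s["eef_pos"]-C)@PL,s["width"])
p,W=cloud("wrist");L=(W-C)@PL; h=L[...,2]
m=(h>.09)&(h<.12)&(np.hypot(L[...,0]+.0115,L[...,1]-.0127)<.016); print(m.sum(),np.percentile(h[m],[10,50,90]))
E
```

```text
28.475 [ -19.305    -5.063    17.0148  125.9896   14.9178   30.1991 -114.4958] [0.5971 0.9464 9.9948] [0.2094 0.5224 0.292 ] [-0.0113  0.0127  0.0652] 0.03644275444775877
5068 [0.0988 0.0996 0.1006]
```

The torque has climbed to 0.29 N m and the knob top is at about 100 mm, so it is home or nearly so. I'll nudge it once more.

Request:
step_arm:
  commands:
    - [0,0,0,0,0,0.2,-1]
    - [0,0,0,0,0,0.4,-1]
    - [0,0,0,0,0,0.6,-1]
    - [0,0,0,0,0,0.6,-1]

```text
clock: 29.02
eef_pos: [0.5394, -0.0522, 0.155]
ee_rot: [-164.7, -26.1, -41.9]
wrist_force: [-3.4, 3.8, 5.9]
width: 0.0367
gripper_force: 61.8
```

```bash
python3 - <<'E'
from h import *
np.set_printoptions(precision=4,suppress=True)
s=read_state(); print(s["clock"],s["joint_positions"],s["wrist_force"]@PL,s["torque"]@PL,(s["eef_pos"]-C)@PL,s["width"])
E
```

```text
29.025 [ -17.0339   -4.8682   14.7465  125.9482   14.4387   30.1091 -140.9909] [-0.4773  3.198   7.1048] [0.813  0.6724 1.1673] [-0.012   0.0135  0.0649] 0.036694806230316894
```

The torque is now 1.17 N m, so the hard stop is reached. I'll release and retreat along the screw axis.

Request:
step_arm:
  commands:
    - [0,0,0,0,0,0,0.6]
    - [0,0,0,0,0,0,0.6]
    - [0,0,0,0,0,0,0.6]
    - [0,0,0,0,0,0,0.6]
    - [0,0,-0.06,0,0,0,0.6]
    - [0,0,-0.13,0,0,0,0.6]
    - [0,0,-0.2,0,0,0,0.6]
    - [0,0,-0.25,0,0,0,0.6]
    - [0,0,-0.25,0,0,0,0.6]

```text
clock: 30.15
eef_pos: [0.4989, -0.0444, 0.2398]
ee_rot: [-164.7, -25.8, -42.3]
wrist_force: [0.1, 0.0, 0.0]
width: 0.0681
gripper_force: 0.0
```

```bash
python3 - <<'E'
from h import *
np.set_printoptions(precision=4,suppress=True)
s=read_state(); print(s["clock"],s["wrist_force"]@PL,(s["eef_pos"]-C)@PL,s["width"])
p,W=cloud("wrist");L=(W-C)@PL; h=L[...,2]; cv2.imwrite("pics/w4.png",p[:,:,::-1])
m=(h>.09)&(h<.12)&(np.hypot(L[...,0]+.0115,L[...,1]-.0127)<.03); q=L[m]; print(m.sum(),np.percentile(h[m],[10,50,90]),cv2.minEnclosingCircle((q[:,:2]*1000).astype(np.float32)))
m=(abs(h)<.006)&(abs(L[...,0])<.12)&(abs(L[...,1])<.13); print("plate",np.median(h[m]))
m=(h>.062)&(h<.072)&(L[...,1]>.09)&(L[...,1]<.14); q=L[m]
if m.sum()>20: print("bolt",cv2.minEnclosingCircle((q[:,:2]*1000).astype(np.float32)))
for c in("wrist","top"):
    if c=="top": capture(c)
    for x in pinpoint(c,"cover_center")[:1]: print(x["conf"],PL.T@(np.array(x["centre"])-C))
E
```

```text
30.15 [ 0.0743  0.0228 -0.042 ] [-0.0053  0.0141  0.159 ] 0.06806013956868118
2821 [0.0974 0.0996 0.1006] ((-10.23885440826416, 12.837715148925781), 19.912141799926758)
plate -0.0005568034962076098
bolt ((-8.785324096679688, 112.89569091796875), 9.972118377685547)
0.82 [-0.0083 -0.0139  0.0071]
0.8 [-0.0109 -0.0122  0.0145]
```

View pics/w4.png

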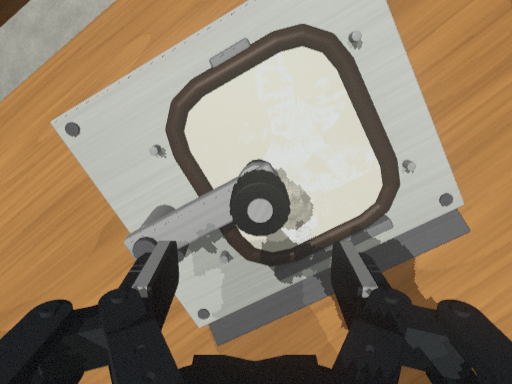

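The wrist picture shows the knob at (260,200) down on the arm over the white panel, the cover in its nest between the pins, and the fingers clear. The arm angle comes out at about 1.585 rad and the knob top at about 100 mm, which puts its centre at the home height of 85 mm.

```bash
python3 -c "
from rig import *
print(finish_job())"
```

```text
the job is handed in; nothing more can be done
None
```

The job is handed in at about 30 s with no verdict returned: the clamp arm is at its stop (about 1.585 rad), the knob is screwed hard home, the cover measures in place in its nest, and the gripper has let go and backed clear; I did not measure the foot's force on the cover or re-measure the bystanders.

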